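# Seat the matching pitch leaf in a press spindle

## Robot

A 7-joint arm with a two-finger parallel gripper is mounted at the origin on the work surface. World frame = base frame: x ahead of the robot, y to its left, z up, the work surface at z = 0. Lengths are in m, angles in rad, forces in N, time in s.
With the tool pointing down it reaches from about 0.425 to 0.925 m from the base axis. Payload 6.8 kg.
Tool frame: the origin (TCP) lies on the centre line of the jaws, within the pads' length; the fingertips stand 19 mm ahead of it and the grasp point (between the pads) is the TCP; z points along the fingers, y is the line along which they close (so a half turn about z gives the same grasp; the last joint's range is limited). The gripper opens to 85 mm and grips with 20 to 120 N. Pads are 22 mm wide; open, the fingers measure 114 mm over their backs; the gripper's body (76 mm by 85 mm) begins 54 mm behind the grasp point. The pads swing forward as they close: fully open they stand 13 mm farther back than shut.
Start: joints at [-1.441, 0.477, 0.022, 1.555, -0.011, 1.109, -0.083], TCP at [0.159, 0.656, 0.25] pointing down, gripper open.
Joint ranges: [-2.96, 2.96], [-0.34, 2.1], [-1.41, 1.46], [0.24, 2.44], [-1.37, 4.51], [0.17, 1.92], [-2.96, 2.96]. Speed limits (rad/s): [2.39, 2.39, 3.14, 3.14, 3.14, 3.14, 3.14].

## Interface

Orientations are given as a unit quaternion [x, y, z, w].
In Python, from rig import observe, get_image, finish_job gives the robot as it stands. The module is installed in compiled form; this text tells all that it offers.
- The arm moves only by the tool step_arm, never from a script. Its argument "motion" is one flat list of numbers, 7 for each row, row after row: the shift along the tool's x, y, z in m, then the turn, a rotation vector about the tool's x, y, z in degrees, then the closure in counts, from 0 (fully open) to 255 (shut). A call has 1 to 5 rows; each row is the pose to reach, as a shift and turn from the pose commanded when the call began, along the tool's axes at that moment; what a row does not reach only later rows make up. A row lasts 1/8 s, in which the tool goes at most 62.5 mm and 10.7 degrees, less where a joint would pass 70% of its speed; a pose out of reach is approached as far as the arm can. A call with a gripper value outside its range is refused whole. The fingers move at their own pace and stop on an object; "force" is the grip in N (left out, the last holds). Time passes only in rows, so rows that repeat a pose let the fingers close. It gives the time, the measured TCP pose, the force, the opening and the grip force at its end, in the units of the state.
- observe(): the state, without advancing time (a new reading comes with each control period).
- get_image(name): name is "side" or "top"; returns a dict with "frame" (480x640x3 uint8, blue, green, red), "fovy" (degrees; the focal length in pixels is half the picture's height over the tangent of half this angle, whatever the lens; pixels are square), "cx", "cy" (the principal point, pixels), "k1" (the pictures are not rectified: a ray, as slopes to the right and down, at radius r is drawn at 1 + k1 r^2 times it, then the intrinsics apply), "rvec" (rotation vector, rad) and "tvec" (3), from world to camera coordinates, as OpenCV has them. Camera axes: x right, y down, z forward; pixel columns grow to the right and rows downward; lengths in m; the calibration is good to about 2 mm. A picture is of the moment at which its call begins. There is no depth.
- finish_job(): hands the job in; it is judged then, once.
The state is a dict: "t": time; "qpos": joint angles; "qvel": joint speeds; "joint_torque": joint torques, N m; "position": TCP position; "eef_rot": TCP orientation; "ft_force": force on the tool from outside, world axes, zero at the start; "moment": the same for the moment, N m; "opening": finger opening in m; "gripper_force": force on a finger pad.
Only numpy, scipy, OpenCV 4.12 (cv2) and the standard library are available. Lean on these libraries where they do the work, as an engineer would, in place of code of your own. Each camera call takes 0.05 s, during which the arm holds its last target. There are 200 camera calls.

## Task

Find the one thread pitch leaf of the three whose teeth match the thread of the screw-press spindle in the wooden stand. Lay it flat on the stand's ledge, teeth towards the spindle, and slide it in until its four teeth sit fully home in the thread, square to the spindle and flat on the ledge, then let go. Leave the other two leaves where they lie.

Things in the scene. Friction and masses are not known exactly. Their poses are not given: they have to be found in the camera images.
- leaf_four: plain steel comb leaf with FOUR teeth, the match; T-shaped, flat, 12 mm thick, 0.3 kg. Origin on underside where tang meets head, z up. Head x 0 to 30, y +-42; teeth 8 high, pitch 20, on to x = 38, at y +-10, +-30; tang x 0 to -80, 24 wide: grip across it from above near x = -30. Fully home: in stand's frame origin at x -60, z 44, y = +-10, +-30 or +-50, x axes parallel.
- leaf_six: steel leaf, same T shape, size, origin and axes as leaf_four, but with SIX teeth 5.6 mm high at 14 mm pitch: too fine for the spindle. A bystander, to be left where it lies.
- leaf_three: steel leaf, same T shape, size, origin and axes as leaf_four, but with THREE teeth 11.2 mm high at 28 mm pitch: too coarse for the spindle. A bystander, to be left where it lies.
- stand: fixed wooden stand (mm). Origin on bench under middle of spindle, z up. Ledge on -x side (robot side): top z 44, x -174 to -34, y +-130. Dark steel spindle fixed along y, axis x 0, z 50, from y -150 to 184; ring-like V thread y +-100, pitch 20, crest radius 30, root 22, 45 deg flanks, grooves at y 0, +-20.. +-80. About 1 mm play; a free leaf centres itself when its tang end is pushed with 5-10 N.
Not all that is in view belongs to the job. What is shaped like the leaf_four but green or purple is not meant.

How it is judged:
By the outcome, as a careful person would: the job done as asked, in the order asked, and still so for the second after the job is handed in, with the robot touching nothing.
It also fails if it takes over 45 s, if anything falls off the work surface, if the arm or the gripper's body presses on something with over 40 N, if the wrist force passes 120 N, or if a joint passes its speed limit or range.

## Working session

There is one attempt and no reset: what is moved stays moved. The work goes in short steps, Python scripts to look and compute and a tool call to move; the robot and the scene stay as the last step left them, time stands still between calls to the robot, and variables do not carry over. Pictures are saved under pics/ and viewed, at most 10 in all, crops included, and the job is handed in when it is done.

Besides the shell and the picture viewer there is one more tool, called after "Request:" as name(argument=value, ...) on one line, values as JSON. step_arm: Moves the arm, as the interface text tells. Its arguments: {"type":"object","properties":{"motion":{"type":"array","items":{"type":"number"}},"force":{"type":"number"}},"required":["motion"]}

```bash
mkdir -p pics; cat > h.py <<'E'
import numpy as np, cv2
from rig import observe, get_image, finish_job
from scipy.spatial.transform import Rotation as R
def cam(n):
    d=get_image(n); f=240/np.tan(np.radians(d["fovy"])/2); d["f"]=f
    d["Rm"]=R.from_rotvec(np.ravel(d["rvec"])).as_matrix(); d["t"]=np.ravel(d["tvec"]); d["C"]=-d["Rm"].T@d["t"]; return d
def ray(d,uv):
    uv=np.atleast_2d(np.float64(uv)); p=(uv-[d["cx"],d["cy"]])/d["f"]; q=p.copy()
    for _ in range(30): q=p/(1+d["k1"]*(q**2).sum(1,keepdims=True))
    return np.c_[q,np.ones(len(q))]@d["Rm"]
def plane(d,uv,z):
    r=ray(d,uv); return d["C"]+r*((z-d["C"][2])/r[:,2:])
def proj(d,P):
    c=np.atleast_2d(P)@d["Rm"].T+d["t"]; q=c[:,:2]/c[:,2:]
    return q*(1+d["k1"]*(q**2).sum(1,keepdims=True))*d["f"]+[d["cx"],d["cy"]]
E
python3 - <<'E'
from h import *
for n in("top","side"):
    d=cam(n); cv2.imwrite(f"pics/{n}0.png",d["frame"]); print(n,d["f"],d["k1"],d["cx"],d["cy"],d["C"],d["Rm"][2])
s=observe(); print(s["t"],s["position"],s["eef_rot"],s["opening"],s["ft_force"])
E
```

```text
top 542.7021126518836 -0.1659661930384312 321.4998260537704 239.2866501600182 [ 0.39310678 -0.16612002  1.16647177] [ 0.08985237 -0.00783615 -0.99592427]
side 499.6860666849702 -0.07697303786657128 317.72429192126737 240.76013214124913 [ 0.12071353 -0.82411791  0.74892297] [ 0.35641279  0.63429016 -0.68603638]
0.1 [0.15887729 0.65550855 0.24940612] [ 1.18603247e-01  9.92941374e-01 -8.34362241e-04 -3.46888815e-05] 0.08551139037707527 [-0.25000947 -0.96582286 -0.25859891]
```

View pics/top0.png

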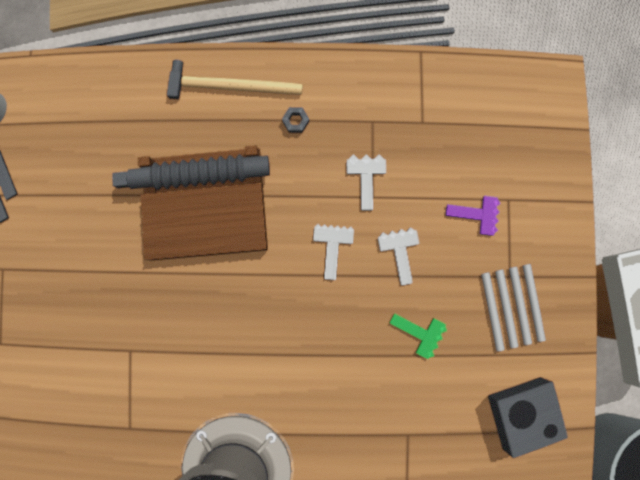

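View pics/side0.png

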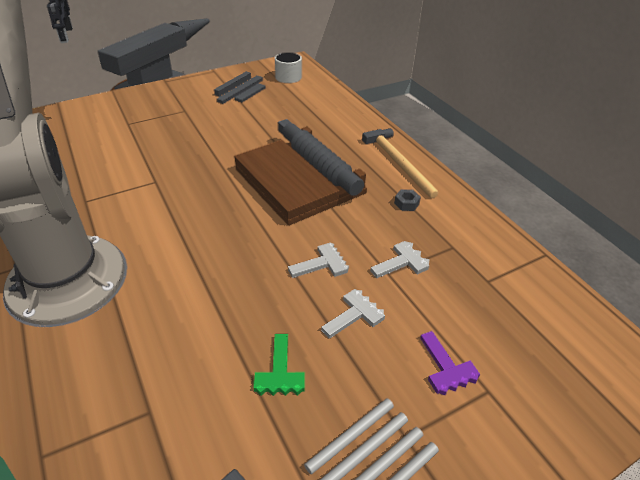

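The top view shows three light-grey leaves, at A (367,180), B (333,250) and C (402,255). The green leaf (420,335) and the purple one (478,214) are decoys. The stand is at (203,205). I'll enlarge the three grey leaves and measure them.

```bash
cat >> h.py <<'E'
def leaves(d,z=0.012,box=(300,140,430,295)):
    hsv=cv2.cvtColor(d["frame"],cv2.COLOR_BGR2HSV)
    m=((hsv[...,1]<40)&(hsv[...,2]>150)).astype(np.uint8); k=np.zeros_like(m); x0,y0,x1,y1=box; k[y0:y1,x0:x1]=1; m*=k
    out=[]
    for c in cv2.findContours(m,cv2.RETR_EXTERNAL,cv2.CHAIN_APPROX_NONE)[0]:
        if cv2.contourArea(c)<250: continue
        mm=np.zeros_like(m); cv2.drawContours(mm,[c],-1,1,-1)
        v,u=np.nonzero(mm); P=plane(d,np.c_[u,v],z)[:,:2]; ct=P.mean(0)
        w,V=np.linalg.eigh(np.cov((P-ct).T))
        # tang axis: of the two principal axes the one with skew
        sk=[(((P-ct)@V[:,i])**3).mean()/w[i]**1.5 for i in(0,1)]
        i=int(np.argmax(np.abs(sk))); a=V[:,i]*-np.sign(sk[i]) # head side +x
        n=np.array([-a[1],a[0]]); 
        L=(P-ct)@a; W=(P-ct)@n
        tg=L<L.min()+0.07; tg&=L>L.min()+.008
        s,c0=np.polyfit(L[tg],W[tg],1); yaw=np.arctan2(a[1],a[0])+np.arctan(s)
        a=np.array([np.cos(yaw),np.sin(yaw)]); n=np.array([-a[1],a[0]]); L=(P-ct)@a; W=(P-ct)@n
        tg=(L<L.min()+0.07)&(L>L.min()+.008)
        org=ct+a*(L.min()+0.080)+n*W[tg].mean()
        uc=cv2.moments(c); out.append((uc["m10"]/uc["m00"],uc["m01"]/uc["m00"],org,np.degrees(yaw),np.ptp(L),np.ptp(W)))
    return out
E
python3 - <<'E'
from h import *
d=cam("top")
for l in leaves(d): print(l)
cv2.imwrite("pics/crop.png",cv2.resize(d["frame"][145:295,305:430],None,fx=4.0,fy=4.0,interpolation=cv2.INTER_CUBIC))
cv2.imwrite("pics/stand.png",cv2.resize(d["frame"][140:270,105:280],None,fx=4.5,fy=4.5,interpolation=cv2.INTER_CUBIC))
E
```

```text
(399.9192855916194, 249.69036579082947, array([ 0.48267768, -0.34245656]), np.float64(11.15382079215748), np.float64(0.1170236684476491), np.float64(0.08467344710678085))
(332.3296296296296, 244.45943562610228, array([ 0.49280157, -0.19877465]), np.float64(-3.764934623170194), np.float64(0.11412672341889729), np.float64(0.08452950052679747))
(366.30072656388444, 174.91086301612617, array([ 0.64374015, -0.27132599]), np.float64(1.13593543573472), np.float64(0.11916441614822153), np.float64(0.08339558029916164))
```

View pics/crop.png

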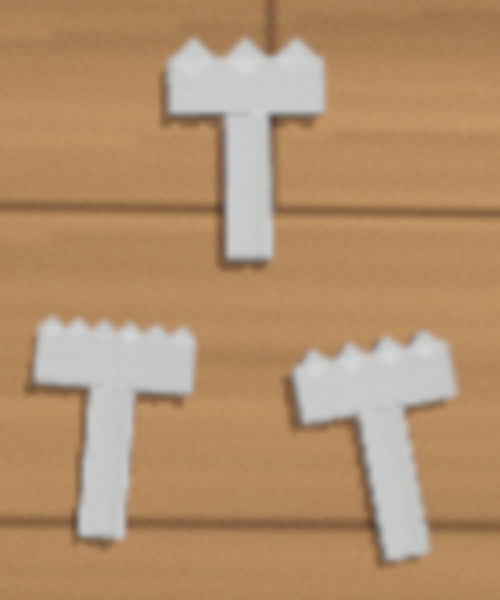

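View pics/stand.png

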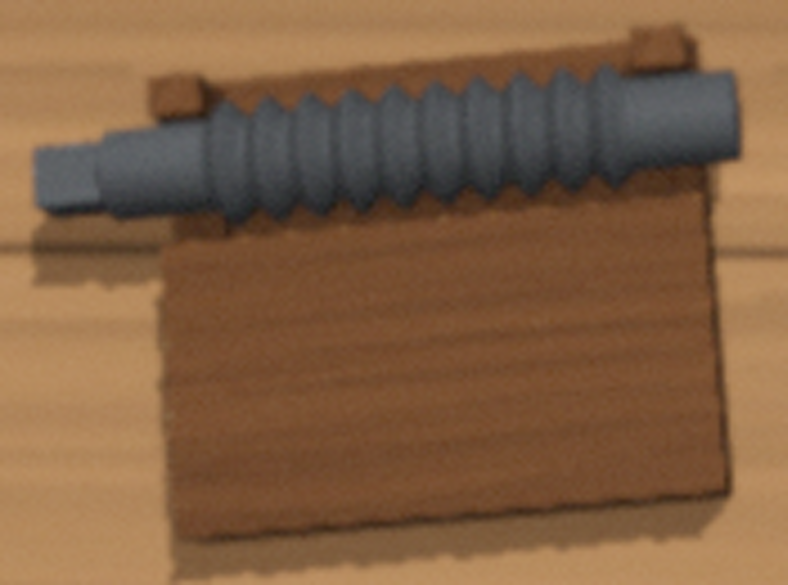

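A at crop (245,150) has 3 coarse teeth and B at (115,430) has 6 fine teeth. C at (375,445), image (400,250), is steel with 4 teeth, so **C is leaf_four**. The stand crop shows ten crests, with lower tips from (236,222) to (617,187). The ledge's front corners are at (187,540) and (729,494). Next I'll fit the stand pose.

```bash
cat >> h.py <<'E'
def fit2(A,B): # rigid 2D A->B
    a=A-A.mean(0); b=B-B.mean(0); th=np.arctan2((a[:,0]*b[:,1]-a[:,1]*b[:,0]).sum(),(a*b).sum())
    M=np.array([[np.cos(th),-np.sin(th)],[np.sin(th),np.cos(th)]]); t=B.mean(0)-M@A.mean(0); return th,t,(A@M.T+t-B)
E
python3 - <<'E'
from h import *
d=cam("top"); f=lambda p:(np.array(p,float)+.5)/4.5-.5+[105,140]
lo=f([(236,222),(277,218),(319,213),(361,211),(404,207),(446,203),(490,200),(532,196),(574,191),(617,187)])
up=f([(225,98),(268,96),(311,93),(355,90),(397,86),(437,80),(480,75),(522,72),(564,67),(607,66)])
B1=plane(d,(lo+up)/2,.05)[:,:2]; A1=np.c_[np.zeros(10),np.arange(90,-91,-20)]/1e3
B2=plane(d,f([(187,540),(729,494)]),.044)[:,:2]; A2=np.array([[-.174,.13],[-.174,-.13]])
for A,B in((A1,B1),(np.r_[A1,A2],np.r_[B1,B2])):
    th,t,r=fit2(A,B); print(np.degrees(th),t,(r*1e3).round(1).tolist())
th,t,_=fit2(np.r_[A1,A2],np.r_[B1,B2]); M=np.array([[np.cos(th),-np.sin(th)],[np.sin(th),np.cos(th)]])
for y in(-.05,-.03,-.01,.01): print(y,t+M@[-.06,y])
# side-view overlay of predicted crests/corners
s=cam("side"); im=s["frame"].copy()
def w(x,y,z): return np.r_[t+M@[x,y],z]
im=cv2.resize(im[100:300,200:460],None,fx=3,fy=3,interpolation=cv2.INTER_CUBIC)
for P in [w(-.174,.13,.044),w(-.174,-.13,.044)]+[w(0,y/1e3,.08) for y in range(-90,91,20)]:
    p=proj(s,P)[0]; cv2.circle(im,tuple(int(v) for v in ((p-[200,100])*3+1)),2,(0,255,255),-1)
L=leaves(d)[0]; a=np.radians(L[3]); A=np.array([[np.cos(a),-np.sin(a)],[np.sin(a),np.cos(a)]])
for q in [(0,0),(-.08,.012),(-.08,-.012),(.038,-.03),(.038,-.01),(.038,.01),(.038,.03)]:
    p=proj(s,np.r_[L[2]+A@np.array(q),.012 if q[0]<=0 else .006])[0]; cv2.circle(im,tuple(int(v) for v in ((p-[200,100])*3+1)),2,(0,0,255),-1)
cv2.imwrite("pics/ov.png",im)
E
```

```text
5.385203274556736 [0.63445641 0.08699389] [[-0.4, -1.4], [0.0, -1.0], [-0.0, -0.5], [0.6, 0.2], [0.5, 0.5], [-0.0, 0.0], [-0.1, 0.7], [0.0, 0.6], [-0.6, 0.4], [-0.0, 0.7]]
6.078891405581282 [0.6341616  0.08655316] [[-1.8, -2.0], [-1.1, -1.6], [-0.9, -1.0], [-0.0, -0.3], [0.1, 0.0], [-0.2, -0.4], [-0.1, 0.3], [0.3, 0.2], [-0.0, 0.0], [0.8, 0.4], [0.1, 4.3], [2.9, 0.1]]
-0.05 [0.57979386 0.03048044]
-0.03 [0.57767591 0.05036798]
-0.01 [0.57555796 0.07025552]
0.01 [0.57344    0.09014306]
```

View pics/ov.png

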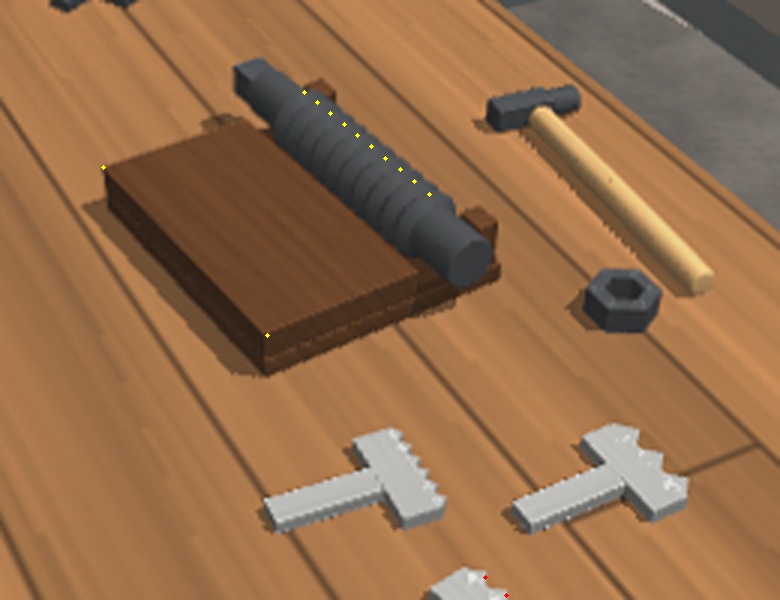

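```bash
cat >> h.py <<'E'
def go(x,y,z,yaw):
    """shift (tool axes, m) and turn (deg) from the measured pose to tool-down, tool x at yaw"""
    s=observe(); Rc=R.from_quat(s["eef_rot"]); yw=np.radians(yaw)
    Rt=R.from_matrix(np.c_[[np.cos(yw),np.sin(yw),0],[np.sin(yw),-np.cos(yw),0],[0,0,-1]])
    print("shift",Rc.inv().apply(np.array([x,y,z])-s["position"]).round(4),"turn",np.degrees((Rc.inv()*Rt).as_rotvec()).round(2),"t",s["t"],"F",np.round(s["ft_force"],1),"op",s["opening"])
E
python3 -c "
from h import *
go(.40,.47,.25,116.4)"
```

```text
shift [-2.780e-01 -1.238e-01 -1.000e-04] turn [-4.000e-02  3.000e-02  4.997e+01] t 0.25 F [ 0.6  0.1 -0.4] op 0.08530021253446342
```

Request:
step_arm(motion=[-0.056, -0.025, 0, 0, 0, 10, 0, -0.111, -0.05, 0, 0, 0, 20, 0, -0.167, -0.074, 0, 0, 0, 30, 0, -0.222, -0.099, 0, 0, 0, 40, 0, -0.278, -0.124, 0, 0, 0, 50, 0])

```text
t: 0.88
position: [0.4012, 0.4688, 0.2505]
eef_rot: [0.529, 0.848, 0.0, -0.0]
ft_force: [0.7, 0.5, -0.5]
opening: 0.0852
gripper_force: 0.0
```

```bash
python3 -c "
from h import *
go(.6,.23,.25,66.4); print(observe()['qpos'])"
```

```text
shift [-0.3018  0.0737  0.0004] turn [ 0.000e+00 -3.000e-02  4.967e+01] t 0.875 F [ 0.7  0.5 -0.5] op 0.08519106950805076
[-1.17766754  0.38808562  0.28190557  1.71643476 -0.12168524  1.05375424
 -0.40046723]
```

Request:
step_arm(motion=[-0.06, 0.015, 0, 0, 0, 10, 0, -0.121, 0.03, 0, 0, 0, 20, 0, -0.181, 0.044, 0, 0, 0, 30, 0, -0.242, 0.059, 0, 0, 0, 40, 0, -0.302, 0.074, 0, 0, 0, 50, 0])

```text
t: 1.5
position: [0.6014, 0.2309, 0.2505]
eef_rot: [0.838, 0.545, 0.0, -0.0]
ft_force: [0.5, 0.2, 0.1]
opening: 0.0852
gripper_force: 0.0
```

```bash
python3 -c "
from h import *
go(.6,-.08,.25,16.4); print(observe()['qpos'])"
```

```text
shift [-0.2848  0.1248  0.0003] turn [-1.000e-02 -3.000e-02  4.967e+01] t 1.5 F [0.5 0.2 0.1] op 0.08522926448559197
[-0.85372709  0.46718673  0.5450643   1.66207664 -0.26740085  1.08694387
 -0.64847015]
```

Request:
step_arm(motion=[-0.057, 0.025, 0, 0, 0, 10, 0, -0.114, 0.05, 0, 0, 0, 20, 0, -0.171, 0.075, 0, 0, 0, 30, 0, -0.228, 0.1, 0, 0, 0, 40, 0, -0.285, 0.125, 0, 0, 0, 50, 0])

```text
t: 2.12
position: [0.6005, -0.0805, 0.2505]
eef_rot: [0.99, 0.14, 0.0, -0.0]
ft_force: [0.4, 0.1, 0.5]
opening: 0.0853
gripper_force: 0.0
```

```bash
python3 -c "
from h import *
go(.453,-.348,.15,11.2); print(observe()['qpos'])"
```

```text
shift [-0.2159  0.2162  0.1003] turn [-0.02 -0.03  4.88] t 2.125 F [0.4 0.1 0.5] op 0.08525577534057883
[-0.56101344  0.45920153  0.80889881  1.76692401 -0.37366464  1.0757792
 -0.91289441]
```

Request:
step_arm(motion=[-0.043, 0.043, 0.01, 0, 0, 1, 0, -0.086, 0.086, 0.02, 0, 0, 2, 0, -0.13, 0.13, 0.03, 0, 0, 3, 0, -0.173, 0.173, 0.05, 0, 0, 4, 0, -0.216, 0.216, 0.06, 0, 0, 5, 0])

```text
t: 2.75
position: [0.454, -0.3469, 0.1897]
eef_rot: [0.995, 0.099, -0.0, -0.0]
ft_force: [0.9, -0.9, 0.6]
opening: 0.0852
gripper_force: 0.0
```

```bash
python3 -c "
from h import *
L=leaves(cam('top'))
for l in L: print(l)
go(.453,-.3483,.1,11.2); print(observe()['qpos'])
cv2.imwrite('pics/near.png',cam('side')['frame'][200:,150:520])"
```

```text
(391.1258811681772, 238.81822759315205, array([ 0.48778627, -0.29735922]), np.float64(114.86581309012578), np.float64(0.081299914261803), np.float64(0.03652898799988337))
(332.3455090877007, 244.3185106758426, array([ 0.49296783, -0.1988833 ]), np.float64(-3.9027428022064323), np.float64(0.11404281306551281), np.float64(0.08464504759765187))
(402.8055501270276, 272.079082795909, array([ 0.44152685, -0.350527  ]), np.float64(53.417043202115245), np.float64(0.13792677659463592), np.float64(0.22973896163573806))
(366.26335272342675, 174.9880133967918, array([ 0.64369778, -0.2709889 ]), np.float64(1.3302857962023802), np.float64(0.11930349397567203), np.float64(0.0834846148001809))
shift [ 0.0078 -0.0064  0.0898] turn [ 0.24  0.22 -0.52] t 2.8 F [-4.4 -5.8  0.7] op 0.0851155438026056
[-0.05545136  0.48292813  0.82090869  1.90830068 -0.42885907  0.93509904
 -0.41480918]
```

View pics/near.png

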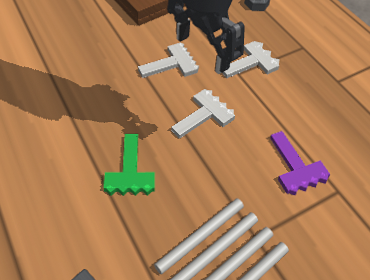

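The gripper is above leaf_four, seen at (203,112) in this crop, and nothing has been disturbed. I'll descend now.

Request:
step_arm(motion=[0, 0, 0.04, 0, 0, 0, 0, 0, 0, 0.08, 0, 0, 0, 0, 0, 0, 0.11, 0, 0, 0, 0, 0, 0, 0.13, 0, 0, 0, 0, 0, 0, 0.13, 0, 0, 0, 0])

```text
t: 3.48
position: [0.4544, -0.3455, 0.0596]
eef_rot: [0.995, 0.099, -0.001, -0.001]
ft_force: [0.4, -0.5, -0.2]
opening: 0.0855
gripper_force: 0.0
```

```bash
python3 -c "
from h import *
go(.4533,-.3483,.022,11.15)"
```

```text
shift [-0.0016  0.0025  0.0376] turn [-0.08  0.09  0.23] t 3.475 F [ 0.4 -0.5 -0.2] op 0.0855294306837509
```

Request:
step_arm(motion=[-0.001, 0.0025, 0.02, 0, 0, 0, 0, -0.001, 0.0025, 0.037, 0, 0, 0, 0, -0.001, 0.0025, 0.037, 0, 0, 0, 120, -0.001, 0.0025, 0.037, 0, 0, 0, 200, -0.001, 0.0025, 0.037, 0, 0, 0, 255], force=50)

```text
t: 4.1
position: [0.4547, -0.349, 0.024]
eef_rot: [0.995, 0.099, 0.0, 0.0]
ft_force: [-1.2, 0.4, 0.8]
opening: 0.0323
gripper_force: 0.0
```

Request:
step_arm(motion=[0, 0, 0, 0, 0, 0, 255, 0, 0, 0, 0, 0, 0, 255, 0, 0, 0, 0, 0, 0, 255, 0, 0, 0, 0, 0, 0, 255])

```text
t: 4.6
position: [0.4549, -0.3492, 0.0243]
eef_rot: [0.995, 0.099, 0.001, 0.0]
ft_force: [0.2, 0.5, 5.9]
opening: 0.0223
gripper_force: 49.6
```

The tang is gripped, with the opening at 22 mm. Next I'll lift and carry it.

Request:
step_arm(motion=[0, 0, -0.01, 0, 0, 0, 255, 0, 0, -0.03, 0, 0, 0, 255, 0, 0, -0.06, 0, 0, 0, 255, 0, 0, -0.09, 0, 0, 0, 255, 0, 0, -0.12, 0, 0, 0, 255])

```text
t: 5.22
position: [0.4541, -0.3485, 0.1454]
eef_rot: [0.995, 0.099, 0.0, -0.0]
ft_force: [1.0, 0.4, -2.9]
opening: 0.0222
gripper_force: 49.4
```

```bash
python3 -c "
from h import *
go(.5123,.0644,.145,5.8);print(observe()['qpos'])"
```

```text
shift [ 0.1384 -0.3934  0.0005] turn [-0.   -0.01  5.56] t 5.225 F [ 1.   0.4 -2.9] op 0.022185940655426235
[-0.02395783  0.5423772   0.76644056  1.93690662 -0.49311936  0.85815461
 -0.36902446]
```

Request:
step_arm(motion=[0.01, -0.03, 0, 0, 0, 0.5, 255, 0.025, -0.07, 0, 0, 0, 1, 255, 0.04, -0.115, 0, 0, 0, 1.5, 255, 0.055, -0.16, 0, 0, 0, 2, 255, 0.07, -0.2, 0, 0, 0, 2.8, 255])

```text
t: 5.85
position: [0.4834, -0.1369, 0.1444]
eef_rot: [0.997, 0.075, 0.0, -0.0]
ft_force: [1.2, -0.4, -3.0]
opening: 0.0222
gripper_force: 49.4
```

```bash
python3 -c "
from h import *
go(.5123,.0644,.145,5.8)"
```

```text
shift [ 0.0585 -0.1948 -0.0004] turn [-0.05 -0.03  2.77] t 5.85 F [ 1.2 -0.4 -3. ] op 0.022244110403296918
```

Request:
step_arm(motion=[0.017, -0.055, 0, 0, 0, 0.7, 255, 0.034, -0.11, 0, 0, 0, 1.4, 255, 0.047, -0.155, 0, 0, 0, 2, 255, 0.057, -0.187, 0, 0, 0, 2.7, 255, 0.058, -0.194, 0, 0, 0, 2.8, 255])

```text
t: 6.48
position: [0.5122, 0.0647, 0.1441]
eef_rot: [0.999, 0.053, 0.0, -0.001]
ft_force: [-0.5, -0.4, -4.5]
opening: 0.0219
gripper_force: 49.5
```

```bash
python3 -c "
from h import *
go(.5123,.0644,.1,5.8)
cv2.imwrite('pics/s2.png',cv2.resize(cam('side')['frame'][80:260,190:400],None,fx=3,fy=3,interpolation=cv2.INTER_CUBIC))"
```

```text
shift [0.0001 0.0004 0.0441] turn [-0.07 -0.02  0.23] t 6.475 F [-0.5 -0.4 -4.5] op 0.02192252907923
```

View pics/s2.png

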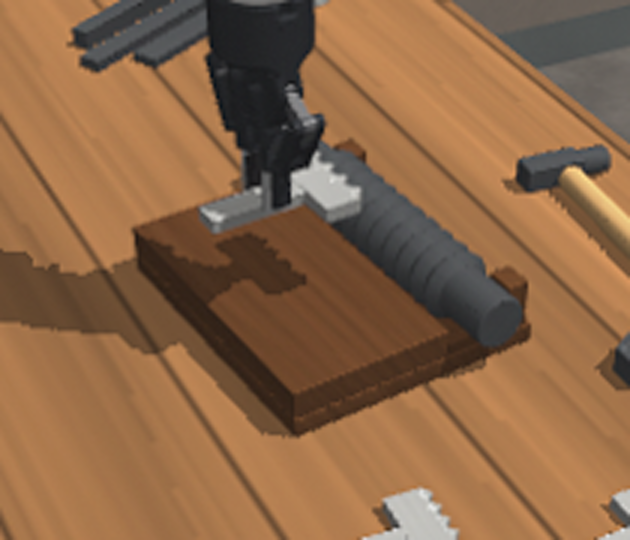

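The picture shows the leaf held level above the ledge, head at (325,195), teeth towards the spindle. I'll lower it to just above the ledge.

Request:
step_arm(motion=[0, 0, 0.02, 0, 0, 0.1, 255, 0, 0, 0.045, 0, 0, 0.2, 255, 0, 0, 0.063, 0, 0, 0.2, 255, 0, 0, 0.072, 0, 0, 0.2, 255, 0, 0, 0.074, 0, 0, 0.2, 255])

```text
t: 7.15
position: [0.512, 0.0612, 0.0694]
eef_rot: [0.999, 0.048, -0.0, 0.0]
ft_force: [0.2, 0.3, -3.5]
opening: 0.022
gripper_force: 49.5
```

```bash
cat > meas.py <<'E'
from h import *
d=cam("top"); hsv=cv2.cvtColor(d["frame"],cv2.COLOR_BGR2HSV)
s=observe(); print(s["position"],np.round(s["ft_force"],1))
cv2.imwrite("pics/%s.png"%__import__("sys").argv[1],cv2.resize(d["frame"][140:265,130:280],None,fx=4.5,fy=4.5,interpolation=cv2.INTER_CUBIC))
E
python3 meas.py m1
```

```text
[0.51220044 0.06131945 0.06952954] [ 0.   0.6 -3.3]
```

View pics/m1.png

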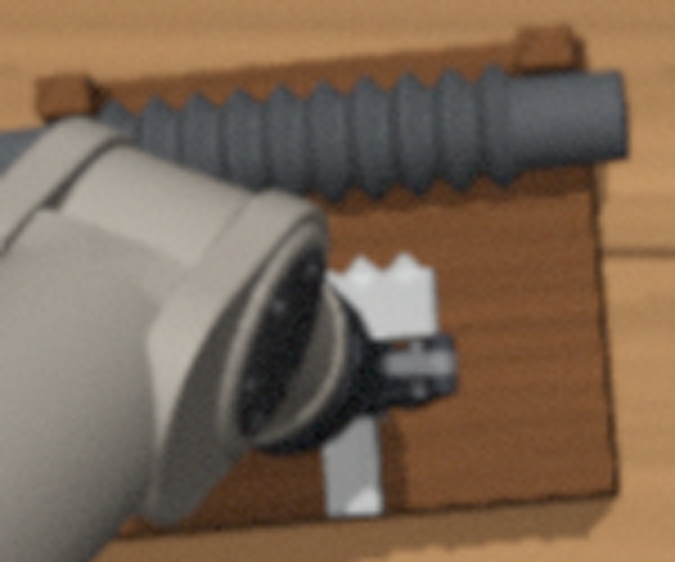

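Tooth tips show at crop (362,255) and (404,254), and the matching crests at (333,198), (377,196) and (419,193). By eye the teeth line up with grooves y −20 and −40. I'll check that in numbers.

```bash
python3 - <<'E'
from h import *
d=cam("top"); f=lambda p,o=105:(np.array(p,float)+.5)/4.5-.5+[o,140]
B1=plane(d,f([(362,255),(404,254)],130),.0505)[:,:2]
lo=f([(236,222),(277,218),(319,213),(361,211),(404,207),(446,203),(490,200),(532,196),(574,191),(617,187)])
up=f([(225,98),(268,96),(311,93),(355,90),(397,86),(437,80),(480,75),(522,72),(564,67),(607,66)])
C=plane(d,(lo+up)/2,.05)[:,:2]; th,t,r=fit2(np.c_[np.zeros(10),np.arange(90,-91,-20)]/1e3,C)
for a in (th,np.radians(5.8)):
    M=np.array([[np.cos(a),-np.sin(a)],[np.sin(a),np.cos(a)]]); print(np.degrees(a),((B1-t)@M*1e3).round(1))
# stand front edge direction, right part, from the brown/light-wood boundary (crop pts)
E=plane(d,f([(400,510),(612,494)],130),.044)[:,:2]; v=E[0]-E[1]; print("edge yaw",np.degrees(np.arctan2(-v[0],v[1])))
s=observe(); print(R.from_quat(s["eef_rot"]).as_matrix().round(4).tolist(), s["position"], s["qpos"])
E
```

```text
5.385203274556736 [[-55.3 -22.6]
 [-56.6 -42.3]]
5.8 [[-55.5 -22.2]
 [-56.9 -41.9]]
edge yaw 5.005267141081481
[[0.9953, 0.0969, 0.0006], [0.0969, -0.9953, 0.0001], [0.0006, -0.0, -1.0]] [0.51240017 0.06147251 0.06982917] [-0.78792863  0.58769029  0.71212139  2.10751746 -0.62689471  0.66562837
 -1.12110768]
```

Request:
step_arm(motion=[0, -0.002, 0.001, 0, 0, 0, 255, 0.007, -0.002, 0.001, 0, 0, 0, 255, 0.014, -0.002, 0.001, 0, 0, 0, 255, 0.02, -0.002, 0.001, 0, 0, 0, 255, 0.024, -0.002, 0.001, 0, 0, 0, 255])

```text
t: 7.88
position: [0.5363, 0.066, 0.0685]
eef_rot: [0.999, 0.049, 0.0, 0.0]
ft_force: [-1.0, 0.7, -1.9]
opening: 0.0225
gripper_force: 49.7
```

Request:
step_arm(motion=[0.002, 0, 0, 0, 0, 0, 255, 0.003, 0, 0, 0, 0, 0, 255, 0.004, 0, 0, 0, 0, 0, 255, 0.004, 0, 0, 0, 0, 0, 255])

```text
t: 8.38
position: [0.5398, 0.0664, 0.0685]
eef_rot: [0.999, 0.049, 0.0, -0.0]
ft_force: [-0.7, -0.9, -1.7]
opening: 0.0221
gripper_force: 49.7
```

Request:
step_arm(motion=[0.001, 0, 0, 0, 0, 0, 255, 0.002, 0, 0, 0, 0, 0, 255, 0.003, 0, 0, 0, 0, 0, 255, 0.003, 0, 0, 0, 0, 0, 255])

```text
t: 8.88
position: [0.5429, 0.0667, 0.0685]
eef_rot: [0.999, 0.049, 0.0, 0.0]
ft_force: [-0.3, -0.0, -2.1]
opening: 0.0221
gripper_force: 49.7
```

Request:
step_arm(motion=[0.001, 0, 0, 0, 0, 0, 255, 0.0015, 0, 0, 0, 0, 0, 255, 0.002, 0, 0, 0, 0, 0, 255, 0.002, 0, 0, 0, 0, 0, 255])

```text
t: 9.38
position: [0.5447, 0.0669, 0.0685]
eef_rot: [0.999, 0.049, 0.0, -0.0]
ft_force: [-0.1, -0.5, -2.4]
opening: 0.0224
gripper_force: 49.7
```

Request:
step_arm(motion=[0.001, 0, 0, 0, 0, 0, 255, 0.002, 0, 0, 0, 0, 0, 255, 0.003, 0, 0, 0, 0, 0, 255, 0.003, 0, 0, 0, 0, 0, 255])

```text
t: 9.88
position: [0.546, 0.067, 0.0683]
eef_rot: [0.999, 0.049, -0.002, -0.0]
ft_force: [-7.5, -0.8, 4.5]
opening: 0.0221
gripper_force: 50.4
```

```bash
python3 meas.py m2; python3 - <<'E'
from h import *
d=cam("side"); cv2.imwrite("pics/s3.png",d["frame"])
s=observe(); print(s["t"],s["position"],s["ft_force"],s["moment"])
E
```

```text
[0.54598168 0.06693354 0.06831879] [-7.  -0.5  4.5]
9.975 [0.54601003 0.06692783 0.06833399] [-7.08704306  0.11615257  4.55916645] [-0.16277064  1.42890483  0.00154267]
```

Contact came at about 7 N, close to the expected home position. I'll release, back up behind the tang, close the fingers and push the tang end lightly.

Request:
step_arm(motion=[-0.002, 0, 0, 0, 0, 0, 255, -0.002, 0, 0, 0, 0, 0, 150, -0.002, 0, 0, 0, 0, 0, 100, -0.002, 0, 0, 0, 0, 0, 100, -0.002, 0, 0, 0, 0, 0, 100], force=30)

```text
t: 10.6
position: [0.5459, 0.067, 0.0686]
eef_rot: [0.999, 0.049, 0.0, -0.0]
ft_force: [-0.5, 0.6, 1.0]
opening: 0.0517
gripper_force: 0.0
```

Request:
step_arm(motion=[0, 0, -0.02, 0, 0, 0, 100, 0, 0, -0.05, 0, 0, 0, 100, -0.04, 0, -0.06, 0, 0, 0, 200, -0.08, 0, -0.06, 0, 0, 0, 255, -0.09, 0, -0.06, 0, 0, 0, 255])

```text
t: 11.22
position: [0.4539, 0.058, 0.1292]
eef_rot: [0.999, 0.048, -0.001, -0.001]
ft_force: [0.3, -0.1, 0.9]
opening: 0.0001
gripper_force: 0.0
```

```bash
python3 meas.py m3; python3 -c "
from h import *
print(observe()['qpos'],observe()['opening'])"
```

```text
[0.45410879 0.05812087 0.12913099] [-1.8 -0.3 -0.9]
[-0.96131955  0.40966109  0.86426053  2.20921927 -0.4817791   0.71766421
 -1.23849766] 0.00010236572485391326
```

Request:
step_arm(motion=[0.012, 0, 0.01, 0, 0, 0, 255, 0.012, 0, 0.03, 0, 0, 0, 255, 0.012, 0, 0.05, 0, 0, 0, 255, 0.012, 0, 0.062, 0, 0, 0, 255, 0.012, 0, 0.062, 0, 0, 0, 255])

```text
t: 11.9
position: [0.4687, 0.059, 0.0657]
eef_rot: [0.999, 0.048, -0.0, 0.0]
ft_force: [0.5, -1.2, 0.6]
opening: 0.0
gripper_force: 0.0
```

```bash
python3 -c "
from h import *
go(.478,.0603,.0665,5.6)"
```

```text
shift [ 0.0094 -0.0004 -0.0009] turn [ 0.05  0.06 -0.05] t 11.9 F [ 0.5 -1.2  0.6] op 2.0947669624264168e-06
```

Request:
step_arm(motion=[0.004, 0, 0, 0, 0, 0, 255, 0.007, 0, 0, 0, 0, 0, 255, 0.009, 0, 0, 0, 0, 0, 255, 0.011, 0, 0, 0, 0, 0, 255, 0.011, 0, 0, 0, 0, 0, 255])

```text
t: 12.52
position: [0.4792, 0.0606, 0.0666]
eef_rot: [0.999, 0.049, 0.0, -0.0]
ft_force: [-0.7, 0.2, -0.9]
opening: -0.0001
gripper_force: 0.0
```

Request:
step_arm(motion=[0.001, 0, 0, 0, 0, 0, 255, 0.002, 0, 0, 0, 0, 0, 255, 0.003, 0, 0, 0, 0, 0, 255, 0.003, 0, 0, 0, 0, 0, 255])

```text
t: 13.02
position: [0.4821, 0.0608, 0.0665]
eef_rot: [0.999, 0.049, 0.0, 0.0]
ft_force: [-0.3, 0.1, 0.9]
opening: -0.0
gripper_force: 0.0
```

Request:
step_arm(motion=[0.001, 0, 0, 0, 0, 0, 255, 0.002, 0, 0, 0, 0, 0, 255, 0.003, 0, 0, 0, 0, 0, 255, 0.003, 0, 0, 0, 0, 0, 255])

```text
t: 13.52
position: [0.4827, 0.0607, 0.0661]
eef_rot: [0.999, 0.048, -0.002, -0.0]
ft_force: [-7.0, -1.2, 6.4]
opening: 0.0002
gripper_force: 3.4
```

Request:
step_arm(motion=[0.001, 0, 0, 0, 0, 0, 255, 0.001, 0, 0, 0, 0, 0, 255, 0.001, 0, 0, 0, 0, 0, 255, 0.001, 0, 0, 0, 0, 0, 255])

```text
t: 14.02
position: [0.4829, 0.0608, 0.0659]
eef_rot: [0.999, 0.048, -0.003, -0.0]
ft_force: [-9.1, -0.5, 7.5]
opening: -0.0001
gripper_force: 4.5
```

Request:
step_arm(motion=[-0.006, 0, 0, 0, 0, 0, 255, -0.016, 0, 0, 0, 0, 0, 255, -0.016, 0, -0.03, 0, 0, 0, 255, -0.016, 0, -0.08, 0, 0, 0, 255, -0.016, 0, -0.14, 0, 0, 0, 255])

```text
t: 14.65
position: [0.4693, 0.0595, 0.2073]
eef_rot: [0.999, 0.049, -0.001, 0.0]
ft_force: [0.7, 0.7, 1.3]
opening: -0.0003
gripper_force: 0.0
```

Request:
step_arm(motion=[0, 0.06, -0.02, 0, 0, 0, 255, 0, 0.12, -0.03, 0, 0, 0, 255, 0, 0.18, -0.04, 0, 0, 0, 255, 0, 0.24, -0.04, 0, 0, 0, 255, 0, 0.3, -0.04, 0, 0, 0, 255])

```text
t: 15.28
position: [0.4994, -0.2404, 0.2466]
eef_rot: [0.999, 0.049, 0.001, -0.0]
ft_force: [0.8, -0.0, -0.3]
opening: -0.0
gripper_force: 0.0
```

```bash
python3 - <<'E'
from h import *
d=cam("top"); s=cam("side")
a=cv2.resize(d["frame"][145:265,130:275],None,fx=4.5,fy=4.5,interpolation=cv2.INTER_CUBIC)
cv2.imwrite("pics/end.png",a); cv2.imwrite("pics/endside.png",s["frame"])
for z in(.056,):
    for l in leaves(d,z,(130,160,275,265)): print(l)
lo=leaves(d); [print(l[2:4]) for l in lo]
E
```

```text
(204.0369406867846, 202.02063822407212, array([0.5749753, 0.0714489]), np.float64(5.662540558031012), np.float64(0.1152188012185115), np.float64(0.08406202858381534))
(array([ 0.44853972, -0.17518303]), np.float64(-22.405075708876627))
```

View pics/end.png

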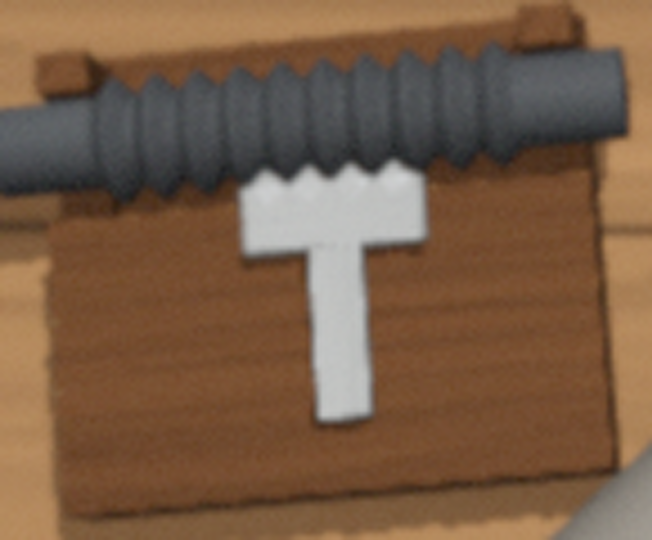

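The top view shows all four tips in the grooves, from (265,172) to (395,161). The measured origin is at stand (−60.6, −9.9) mm, and the leaf yaw is 5.7° against 5.4° for the spindle. I'll use the last picture to check flatness and the bystanders from the side.

```bash
python3 -c "
import cv2
cv2.imwrite('pics/es.png',cv2.resize(cv2.imread('pics/endside.png')[90:290,210:450],None,fx=3,fy=3,interpolation=cv2.INTER_CUBIC))"
```

```text
(no output)
```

View pics/es.png

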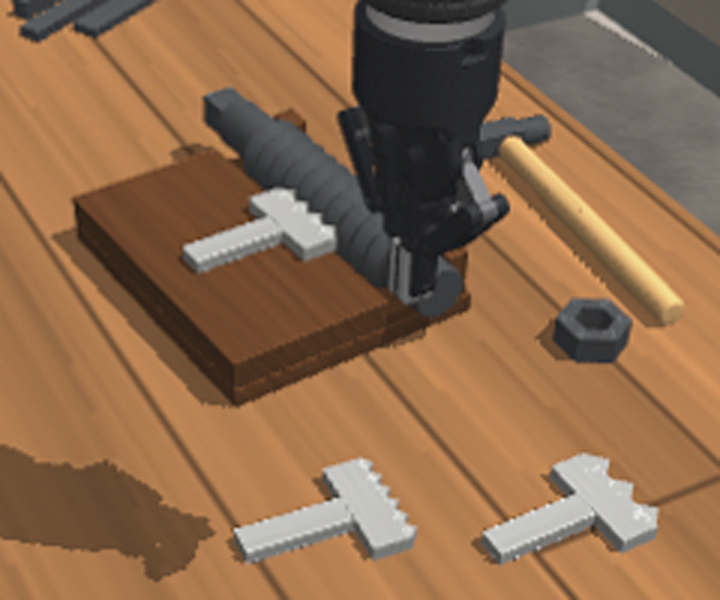

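The leaf lies flat on the ledge at (265,230) with its teeth in the thread. The other two leaves are where they were, and the gripper is clear, so I'm handing the job in.

```bash
python3 -c "
from rig import finish_job
print(finish_job())"
```

```text
the job is handed in; nothing more can be done
None
```

I handed in the job with leaf_four flat on the ledge and released. Its four teeth sit in the spindle thread, and its origin measured about 0.6 mm from fully home, within the camera's 2 mm accuracy; the other two leaves were not touched.

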